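# Fetch the boxed-in coil for test

## Robot

A 6-joint arm with a two-finger parallel gripper is mounted at the origin on the work surface. World frame = base frame: x ahead of the robot, y to its left, z up, the work surface at z = 0. Lengths are in m, angles in rad, forces in N, time in s.
With the tool pointing down it reaches from about 0.4 to 0.825 m from the base axis. Payload 7 kg.
Tool frame: the origin (TCP) lies at the very end of the fingers, on their centre line; the grasp point (between the pads) lies 19 mm behind it; z points along the fingers, y is the line along which they close (so a half turn about z gives the same grasp; the last joint's range is limited). The gripper opens to 88 mm and grips with 3 to 60 N. Pads are 19 mm wide; open, the fingers measure 130 mm over their backs; the gripper's body (78 mm by 193 mm) begins 47 mm behind the grasp point.
Start: joints at [-1.039, 0.359, 0.012, 0, -1.224, -0.288], TCP at [0.163, -0.655, 0.227] pointing down, gripper open.
Joint ranges: [-3.07, 3.07], [-1.43, 2.12], [-1.02, 1.25], [-3.03, 1.67], [-3.05, -0], [-3.03, 3.03]. Speed limits (rad/s): [2.39, 2.39, 3.01, 3.14, 3.14, 3.14].

## Interface

Orientations are given as a unit quaternion [w, x, y, z].
In Python, from cell import arm gives the robot as it stands. The module is installed in compiled form; this text tells all that it offers. Calls block until the motion is done:
- arm.reach(position, orientation): joint-space move of the TCP to a pose.
- arm.move_l(position, rotation=None, rate=0.15, f_stop=None): straight line of the TCP; rotation=None keeps the orientation; rate is the mean speed in m/s. With f_stop (N) it stops when the force on the tool has changed by that much, and returns True; else False.
- arm.move_joints(angles): joint-space move.
- arm.open_gripper() and arm.close_gripper(): open the fingers fully, or close them until they stop; the grip force is fixed at half the most.
- arm.hold(seconds).
- arm.ik(position, orientation): joint angles nearest the present ones, or None.
- arm.observe(): the state.
- arm.get_image(name): name is "scene" or "top"; returns (picture, depth): 400x640x3 uint8, blue, green, red; 400x640 float32, m along the optical axis (not along the pixel's ray), 0 where there is no reading.
- arm.calibration(name): a dict with "vfov" (degrees; the focal length in pixels is half the picture's height over the tangent of half this angle, whatever the lens; pixels are square), "cx", "cy" (the principal point, pixels), "distortion" ([k1, k2, p1, p2, k3] as OpenCV has them; the pictures are not rectified), "R" (3x3) and "t" (3): a world point X has camera coordinates R X + t. Camera axes: x right, y down, z forward; pixel columns grow to the right and rows downward; lengths in m; the calibration is good to about 2 mm. A picture is of the moment at which its call begins. calibration takes no time and is no camera call.
A pose or a line that the arm cannot do raises arm.PlanningError and nothing moves.
- arm.finish_job(): hands the job in; it is judged then, once.
Trained networks look in the newest picture that a camera, given by its name, has taken for a name from the list of things; names that differ only in an ending like _2 or _b are one class to them, and where a whole thing is asked for, a point or a joint stands for the part that bears it (a point fixed in the world has none). Each returns a list of dicts, best first, with "conf" (0 to 1); they miss things now and then, are a little off and sometimes report something else, mostly with a low value. They report only what shows in the picture. A call takes as long as a camera call. They do not tell look-alikes from the thing itself.
- arm.silhouettes(camera, label): "pixels" (400x640 bool, what is visible of it) and "rect" ([left, top, right, bottom] in pixels, round what is visible of it).
The state is a dict: "clock": time; "joint_pos": joint angles; "joint_velocities": joint speeds; "effort": joint torques, N m; "position": TCP position; "tcp_rot": TCP orientation; "ft_force": force on the tool from outside, world axes, zero at the start; "ft_torque": the same for the moment, N m; "grip_width": finger opening in m; "grip_force": force on a finger pad.
Only numpy, scipy, OpenCV 4.12 (cv2) and the standard library are available. Lean on these libraries where they do the work, as an engineer would, in place of code of your own. Each camera call takes 0.05 s, during which the arm holds its last target. There are 200 camera calls.

## Task

Three wire reels crowd the wound copper coil in the blue tray: first stand all three reels upright on the grey mat at the side, then take the coil from the tray and lay it flat on the middle of the tester's black nest. With the coil there, put each reel back upright on the middle of the disc of its own colour; never let a reel tip over.

Things in the scene. Friction and masses are not known exactly. Their poses are not given: they have to be found in the camera images.
- rack: Blue tray, 190 x 226 mm, fixed, rims 18 mm high, floor top 3 mm above the bench. Origin on the bench; x points to its back, walls at x -82 and 106, y +-112 mm. Steel stop plate (56 mm wide, top at 50 mm) behind the coil, face at x = 81 mm. Reel discs at (45,66), (45,-66), (-21,0) mm, colours vary. The ferrite ring and the 42 mm high jar in its front corners are not part of the job.
- coil: The wound copper toroid coil with a filled black centre (no open hole), 54 mm diameter, 26 mm high, about 0.15 kg, lying flat on the tray floor between the reels and the steel stop, about 10 mm from each. Origin at the centre of its underside, z up.
- tester: Test station, fixed: a black round nest, 72 mm diameter, flat top 20 mm above the bench, on a grey 12 mm thick base plate (130 x 150 mm), with a low white instrument (50 mm high, 150 mm wide) on its +x side from x = 85 to 141 mm. Origin on the bench surface under the centre of the nest. It stands to the left or to the right of the tray. A spanner lies about 105 mm in front (-x) of it.
- mat: The grey mat at the side, fixed, 270 (x) x 90 (y) mm, 3 mm thick: the place to set things aside. Origin at the centre of its underside, on the bench; its top is at z = 3 mm. It stands on the other side of the tray from the tester. A screwdriver lies across beyond its +x end.
- reel_red: Upright reel of copper wire with red end flanges: 56 mm diameter over its whole height of 95 mm (grip it anywhere as a cylinder), about 0.3 kg. Origin at the centre of its underside, z up. Starts on the red disc.
- home_red: The red round disc in the tray, fixed, 72 mm diameter, 2 mm thick: the home of the red reel. Origin at the centre of its underside, 3 mm above the bench; its top is 5 mm above the bench. Its x axis runs the same way as the tray's.
- reel_yellow: Upright reel of copper wire with yellow end flanges: 56 mm diameter over its whole height of 95 mm (grip it anywhere as a cylinder), about 0.3 kg. Origin at the centre of its underside, z up. Starts on the yellow disc.
- home_yellow: The yellow round disc in the tray, fixed, 72 mm diameter, 2 mm thick: the home of the yellow reel. Origin at the centre of its underside, 3 mm above the bench; its top is 5 mm above the bench. Its x axis runs the same way as the tray's.
- reel_white: Upright reel of copper wire with white end flanges: 56 mm diameter over its whole height of 95 mm (grip it anywhere as a cylinder), about 0.3 kg. Origin at the centre of its underside, z up. Starts on the white disc.
- home_white: The white round disc in the tray, fixed, 72 mm diameter, 2 mm thick: the home of the white reel. Origin at the centre of its underside, 3 mm above the bench; its top is 5 mm above the bench. Its x axis runs the same way as the tray's.
Not all that is in view belongs to the job. There is more than one size of the home_white; the one meant has the size given above.

How it is judged:
On the way, in this order (a step that is already met when the one before it is completed fails the run):
1. all three reels stand upright on the grey mat, the coil still in the tray (x of reel_red in the frame of mat between -0.135 and 0.135 m and y of reel_red in the frame of mat between -0.045 and 0.045 m and z of each of reel_red, reel_yellow, reel_white in the frame of mat below 0.009 m and angle between each of reel_red, reel_yellow, reel_white's own z axis and vertical below 0.1 rad and linear speed of each of reel_red, reel_yellow, reel_white below 0.05 m/s and x of reel_yellow in the frame of mat between -0.135 and 0.135 m and y of reel_yellow in the frame of mat between -0.045 and 0.045 m and x of reel_white in the frame of mat between -0.135 and 0.135 m and y of reel_white in the frame of mat between -0.045 and 0.045 m and distance of coil from where it was at the start of the episode below 0.05 m), for 0.2 s.
2. the coil lies flat on the middle of the tester's nest, the reels still on the mat (horizontal distance between coil and tester below 0.012 m and z of coil in the frame of tester between 0.016 and 0.026 m and angle between each of coil, reel_red, reel_yellow, reel_white's own z axis and vertical below 0.1 rad and linear speed of coil below 0.03 m/s and angular speed of coil below 0.3 rad/s and x of reel_red in the frame of mat between -0.135 and 0.135 m and y of reel_red in the frame of mat between -0.045 and 0.045 m and z of each of reel_red, reel_yellow, reel_white in the frame of mat below 0.009 m and linear speed of each of reel_red, reel_yellow, reel_white below 0.05 m/s and x of reel_yellow in the frame of mat between -0.135 and 0.135 m and y of reel_yellow in the frame of mat between -0.045 and 0.045 m and x of reel_white in the frame of mat between -0.135 and 0.135 m and y of reel_white in the frame of mat between -0.045 and 0.045 m), for 0.2 s.
At the end, for the whole second after the job is handed in: The coil lies flat on the tester's nest within 12 mm of its centre, and each reel stands upright on the disc of its own colour within 12 mm of its centre; all at rest (horizontal distance between coil and tester below 0.012 m and z of coil in the frame of tester between 0.016 and 0.026 m and angle between each of coil, reel_red, reel_yellow, reel_white's own z axis and vertical below 0.1 rad and linear speed of each of coil, reel_red, reel_yellow, reel_white below 0.03 m/s and angular speed of each of coil, reel_red, reel_yellow, reel_white below 0.3 rad/s and horizontal distance between reel_red and home_red below 0.012 m and z of reel_red in the frame of home_red between -0.002 and 0.006 m and horizontal distance between reel_yellow and home_yellow below 0.012 m and z of reel_yellow in the frame of home_yellow between -0.002 and 0.006 m and horizontal distance between reel_white and home_white below 0.012 m and z of reel_white in the frame of home_white between -0.002 and 0.006 m); the robot touches nothing.
It fails at once if a reel tips over (leans more than 35 degrees) (angle between any of reel_red, reel_yellow, reel_white's own z axis and vertical above 0.61 rad).
It also fails if it takes over 134 s, if anything falls off the work surface, if the arm or the gripper's body presses on something with over 40 N, if the wrist force passes 120 N, or if a joint passes its speed limit or range.

## Working session

There is one attempt and no reset: what is moved stays moved. The work goes in short steps, each a Python script; the robot and the scene stay as the last script left them, time stands still between calls to the robot, and variables do not carry over. Pictures are saved under pics/ and viewed, at most 14 in all, crops included, and the job is handed in when it is done.

```bash
mkdir -p pics
python3 - <<'E'
from cell import arm
import cv2,numpy as np
for n in("top","scene"):
    p,d=arm.get_image(n); cv2.imwrite(f"pics/{n}0.png",p); np.save(f"{n}0.npy",d)
    c=arm.calibration(n); print(n,{k:np.round(v,3).tolist() for k,v in c.items()})
    for l in("rack","coil","tester","mat","reel_red","reel_yellow","reel_white","home_red"):
        print(l,[(round(float(s["conf"]),2),np.round(s["rect"]).tolist()) for s in arm.silhouettes(n,l)][:3])
s=arm.observe();print(s["clock"],s["tcp_rot"],s["grip_width"])
E
```

```text
top {'vfov': 47.69, 'cx': 314.638, 'cy': 193.141, 'distortion': [-0.069, 0.0, 0.0, 0.0, 0.0], 'R': [[0.019, -1.0, -0.006], [-0.984, -0.018, -0.177], [0.177, 0.009, -0.984]], 't': [0.08, 0.546, 1.246]}
rack []
coil [(0.59, [334.0, 165.0, 350.0, 181.0])]
tester [(0.86, [209.0, 175.0, 264.0, 244.0])]
mat [(0.56, [433.0, 168.0, 467.0, 259.0])]
reel_red [(0.77, [352.0, 161.0, 376.0, 183.0])]
reel_yellow [(0.78, [327.0, 180.0, 348.0, 203.0]), (0.63, [335.0, 162.0, 347.0, 181.0])]
reel_white [(0.61, [307.0, 154.0, 327.0, 182.0])]
home_red [(0.66, [349.0, 172.0, 361.0, 187.0])]
scene {'vfov': 46.461, 'cx': 323.231, 'cy': 205.416, 'distortion': [-0.008, 0.0, 0.0, 0.0, 0.0], 'R': [[-0.14, 0.99, -0.015], [0.751, 0.096, -0.653], [-0.645, -0.103, -0.757]], 't': [-0.014, -0.386, 1.507]}
rack [(0.75, [234.0, 185.0, 347.0, 270.0])]
coil [(0.52, [275.0, 224.0, 299.0, 244.0]), (0.52, [232.0, 190.0, 347.0, 270.0])]
tester [(0.92, [388.0, 182.0, 456.0, 243.0])]
mat [(0.8, [138.0, 155.0, 211.0, 233.0])]
reel_red [(0.8, [247.0, 197.0, 274.0, 242.0])]
reel_yellow [(0.81, [282.0, 184.0, 308.0, 225.0]), (0.32, [299.0, 237.0, 331.0, 258.0])]
reel_white [(0.66, [302.0, 205.0, 326.0, 250.0])]
home_red [(0.54, [247.0, 222.0, 276.0, 243.0]), (0.34, [275.0, 224.0, 300.0, 244.0])]
0.9 [ 5.62298024e-06 -1.21623329e-01  9.92576327e-01 -1.38924484e-05] 0.08776541535842701
```

View pics/top0.png

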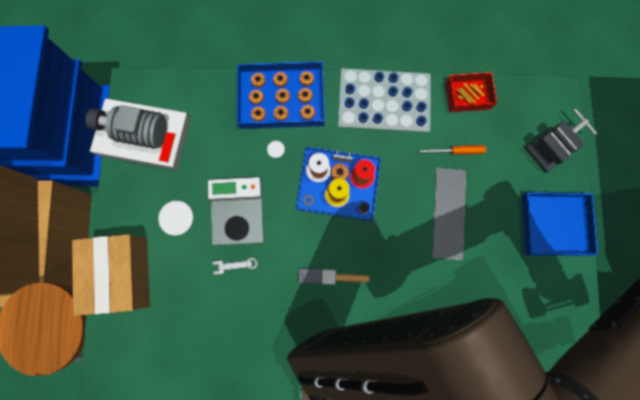

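View pics/scene0.png

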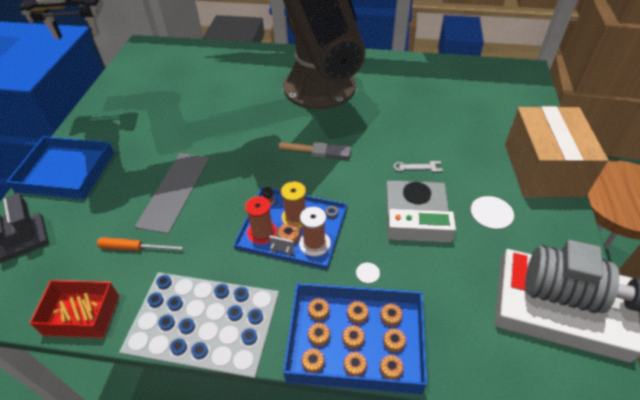

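Tester is on the left (nest at about (237,228) in the top picture), the tray at (339,184) and the mat on the right at (450,213). The reels in the top picture are white (318,165), red (362,172) and yellow (338,192).

```bash
cat > h.py <<'E'
import numpy as np,cv2
from cell import arm
def cal(n):
    c=arm.calibration(n); f=200/np.tan(np.radians(c["vfov"])/2)
    return np.array([[f,0,c["cx"]],[0,f,c["cy"]],[0,0,1]]),np.array(c["distortion"]),np.array(c["R"]),np.array(c["t"])
def unproj(n,px,z=None,depth=None):
    K,D,R,t=cal(n); r=cv2.undistortPoints(np.asarray(px,float).reshape(-1,1,2),K,D)[:,0]
    r=np.c_[r,np.ones(len(r))]
    if depth is not None: return (r*np.asarray(depth)[:,None]-t)@R
    w=r@R; o=-R.T@t
    return o+w*((z-o[2])/w[:,2])[:,None]
def cloud(n,d):
    v,u=np.mgrid[:400,:640]
    return unproj(n,np.c_[u.ravel(),v.ravel()],depth=d.ravel()).reshape(400,640,3)
def proj(n,X):
    K,D,R,t=cal(n); return cv2.projectPoints(np.asarray(X,float).reshape(-1,1,3),cv2.Rodrigues(R)[0],t,K,D)[0][:,0]
def ortho(n,img,z,x0,x1,y0,y1,s=0.0005):
    "ortho view at plane z: columns = -y, rows = -x"
    xs=np.arange(x1,x0,-s); ys=np.arange(y1,y0,-s); Y,X=np.meshgrid(ys,xs)
    p=proj(n,np.c_[X.ravel(),Y.ravel(),np.full(X.size,z)]).reshape(X.shape+(2,)).astype(np.float32)
    return cv2.remap(img,p[...,0],p[...,1],cv2.INTER_LINEAR)
E
python3 - <<'E'
from h import *
for n in("top","scene"):
    im=cv2.imread(f"pics/{n}0.png"); d=np.load(f"{n}0.npy"); P=cloud(n,d); hsv=cv2.cvtColor(im,cv2.COLOR_BGR2HSV)
    box=(P[...,0]>.35)&(P[...,0]<.85)&(abs(P[...,1])<.45)&(d>0)
    print(n,"bench z",np.median(P[...,2][box]))
    m=(box&(P[...,2]>.085)&(P[...,2]<.11)).astype(np.uint8)
    k,l,st,c=cv2.connectedComponentsWithStats(m)
    for i in range(1,k):
        if st[i,4]>60: 
            q=P[l==i]; print(st[i].tolist(),np.round(q.mean(0),4),np.round(np.ptp(q,0),3),im[l==i].mean(0).astype(int))
    H,S,V=cv2.split(hsv)
    # tray blue
    for lab,z,mask in(("tray",.018,(H>105)&(H<128)&(S>150)&box&(P[...,2]<.03)),("mat",.003,(S<70)&box&(P[...,2]<.02)),("base",.012,(S<70)&box&(P[...,2]<.035))):
        k,l,st,c=cv2.connectedComponentsWithStats(mask.astype(np.uint8))
        for i in range(1,k):
            if st[i,4]>400:
                v,u=np.nonzero(l==i); q=unproj(n,np.c_[u,v],z)[:,:2]
                r=cv2.minAreaRect((q*1000).astype(np.float32)); print(lab,st[i].tolist(),np.round(r[0],1),np.round(r[1],1),round(r[2],1),"z",round(float(np.median(P[...,2][l==i])),4))
im=cv2.imread("pics/top0.png")
o=ortho("top",im,.018,.42,.78,-.35,.35,.0009); cv2.imwrite("pics/ortho0.png",o)
E
```

```text
top bench z 0.0021283074147741697
[309, 154, 20, 19, 308] [0.6205 0.0805 0.1004] [0.053 0.053 0.014] [214 210 208]
[355, 160, 20, 20, 315] [ 0.6049 -0.0472  0.1006] [0.056 0.053 0.023] [ 33  32 210]
[329, 179, 20, 20, 321] [0.5496 0.0237 0.1003] [0.055 0.053 0.012] [  8 188 210]
tray [239, 96, 84, 26, 1119] [810.  199.7] [ 80.5 253.8] 0.8 z 0.005
tray [297, 148, 83, 72, 2233] [580.9  21.1] [223.3 188.6] 82.6 z 0.0041
mat [338, 98, 93, 34, 2083] [ 802.3 -118.6] [284.  101.1] 89.5 z 0.0068
mat [432, 168, 34, 92, 2734] [ 501.  -308.2] [ 90.8 270.8] 85.8 z 0.0036
mat [211, 183, 53, 62, 2038] [486.9 319.6] [176.9 152.3] 4.2 z 0.0127
base [338, 98, 93, 34, 2093] [ 798.9 -117.2] [282.1 100.4] 89.5 z 0.0068
base [432, 168, 34, 92, 2734] [ 499.8 -305.6] [ 90.1 268.9] 85.8 z 0.0036
base [211, 176, 53, 69, 2385] [496.8 318.8] [197.9 151.2] 4.2 z 0.0134
scene bench z 0.0009942865858729548
[282, 182, 24, 22, 401] [0.5546 0.0247 0.0983] [0.057 0.055 0.018] [ 48 173 205]
[246, 197, 25, 22, 431] [ 0.6096 -0.0462  0.0985] [0.055 0.055 0.019] [ 44  49 200]
[301, 207, 25, 23, 458] [0.6252 0.0813 0.0988] [0.056 0.054 0.019] [210 206 211]
tray [234, 196, 113, 73, 1739] [587.8  21.4] [227.3 197.8] 82.7 z 0.0044
tray [293, 289, 129, 59, 3412] [806.2 198.2] [110.6 256.7] 2.5 z 0.0044
mat [135, 153, 75, 81, 2754] [ 500.6 -308.2] [ 94.1 274.2] 85.8 z 0.0024
mat [386, 180, 71, 63, 2033] [486.8 325.3] [198.4 166.4] 4.4 z 0.0119
mat [355, 262, 26, 22, 454] [687.8 211.3] [55.1 56.1] 7.5 z 0.0009
mat [138, 272, 141, 58, 4065] [ 802.9 -118.4] [285.5 103.8] 88.5 z 0.0055
base [135, 153, 75, 81, 2754] [ 508.3 -303. ] [ 93.1 271.4] 85.8 z 0.0024
base [386, 180, 71, 63, 2476] [494.6 324.1] [196.4 164.7] 4.4 z 0.0126
base [355, 262, 26, 22, 454] [693.6 211.2] [54.5 55.5] 7.5 z 0.0009
base [138, 272, 141, 58, 4113] [ 807.5 -115.1] [282.6 102.8] 88.5 z 0.0055
```

View pics/ortho0.png

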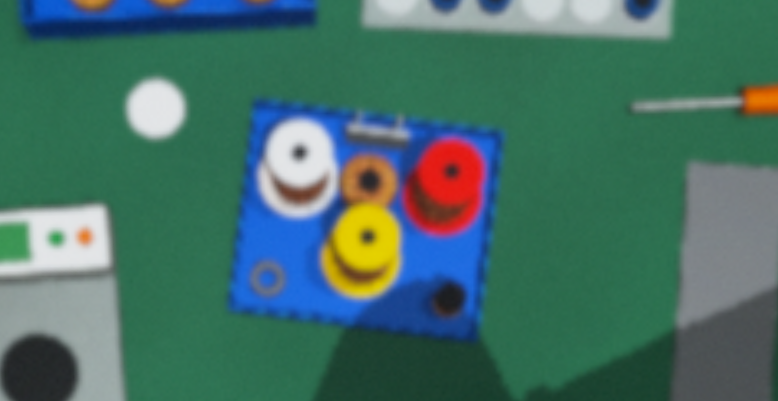

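```bash
cat >> h.py <<'E'
def q(deg): a=np.radians(deg)/2; return np.array([0,-np.sin(a),np.cos(a),0])
def fr(o,deg,p):
    a=np.radians(deg); return np.array(o)+np.array([[np.cos(a),-np.sin(a)],[np.sin(a),np.cos(a)]])@np.array(p)
TRAY,TY=(.5724,.0228),-7.2
MAT,MY=(.5008,-.3082),-4.2
HOME=dict(white=fr(TRAY,TY,(.045,.066)),red=fr(TRAY,TY,(.045,-.066)),yellow=fr(TRAY,TY,(-.021,0)))
SLOT=dict(red=fr(MAT,MY,(.09,0)),yellow=fr(MAT,MY,(-.09,0)),white=fr(MAT,MY,(0,0)))
def say(s):
    o=arm.observe(); print(s,round(o["clock"],1),"w",round(o["grip_width"],4),"p",np.round(o["position"],4),"f",np.round(o["ft_force"],1))
def pick(xy,yaw,z,hi,first=True):
    arm.reach([*xy,hi],q(yaw))
    s=arm.move_l([*xy,z],q(yaw),rate=.15,f_stop=15); 
    if s: say("CONTACT"); raise SystemExit
    arm.close_gripper(); say("gripped")
    arm.move_l([*xy,hi],q(yaw),rate=.2); say("lifted")
def place(xy,yaw,z,hi,up=None):
    arm.move_l([*xy,hi],q(yaw),rate=.3)
    arm.move_l([*xy,z+.012],q(yaw),rate=.15)
    s=arm.move_l([*xy,z-.004],q(yaw),rate=.03,f_stop=5); say(f"down {s}")
    arm.open_gripper()
    arm.move_l([*xy,up or hi],q(yaw),rate=.2); say("up")
E
python3 - <<'E'
from h import *
for n in("top","scene"):
    im=cv2.imread(f"pics/{n}0.png"); 
    o=ortho(n,im,.02,.38,.51,.25,.39); g=cv2.cvtColor(o,cv2.COLOR_BGR2GRAY); m=(g<85).astype(np.uint8)
    k,l,st,c=cv2.connectedComponentsWithStats(m)
    for i in range(1,k):
        if st[i,4]>5000: print(n,.51-.0005*c[i][1],.39-.0005*c[i][0],st[i]*.0005)
print(HOME,SLOT)
pick((.6073,-.0467),TY,.052,.175)
place(SLOT["red"],MY,.050,.175)
E
```

```text
top 0.4438972991222147 0.31524250506414586 [0.041  0.032  0.0685 0.069  7.405 ]
scene 0.44661477343265055 0.31471728739913096 [0.042 0.026 0.067 0.078 8.055]
{'white': array([0.62531715, 0.08263957]), 'red': array([ 0.60877317, -0.04831957]), 'yellow': array([0.55156559, 0.025432  ])} {'red': array([ 0.5905583 , -0.31479144]), 'yellow': array([ 0.4110417 , -0.30160856]), 'white': array([ 0.5008, -0.3082])}
gripped 5.2 w 0.0559 p [ 0.6074 -0.0468  0.0523] f [-2.4 -1.4  2.8]
lifted 5.9 w 0.0559 p [ 0.6062 -0.0466  0.1733] f [-0.  -0.7 -4.5]
down True 8.3 w 0.0561 p [ 0.5909 -0.315   0.05  ] f [-1.1  0.3  3.9]
up 9.8 w 0.0875 p [ 0.5898 -0.3144  0.1737] f [ 0.8  0.2 -0.6]
```

Run:
```python
from h import *
pick((.5521,.0242),TY,.052,.175); place(SLOT["yellow"],MY,.050,.175)
pick((.623,.081),TY,.052,.175); place(SLOT["white"],MY,.050,.175,.22)
arm.reach([.45,.1,.30],q(0))
for n in("top","scene"):
    p,d=arm.get_image(n); cv2.imwrite(f"pics/{n}1.png",p); np.save(f"{n}1.npy",d)
    P=cloud(n,d); m=((P[...,0]>.35)&(P[...,0]<.7)&(P[...,1]<-.2)&(P[...,1]>-.42)&(P[...,2]>.088)&(P[...,2]<.11)).astype(np.uint8)
    k,l,st,c=cv2.connectedComponentsWithStats(m)
    for i in range(1,k):
        if st[i,4]>60: print(n,np.round(P[l==i].mean(0),4),p[l==i].mean(0).astype(int))
ims=[ortho(n,cv2.imread(f"pics/{n}1.png"),.018,.46,.7,-.12,.17,.0008) for n in("top","scene")]
cv2.imwrite("pics/o1.png",np.hstack(ims))
```

```text
gripped 12.7 w 0.0557 p [0.5521 0.0241 0.0523] f [-0.6 -2.   3.7]
lifted 13.5 w 0.0556 p [0.551  0.0241 0.1735] f [ 0.  -0.3 -3.6]
down True 16.2 w 0.0558 p [ 0.4114 -0.3018  0.0499] f [ 1.  -0.6  2. ]
up 17.7 w 0.0874 p [ 0.4104 -0.3012  0.174 ] f [ 0.2 -0.2 -0.5]
gripped 20.9 w 0.056 p [0.623  0.081  0.0522] f [-1.3 -0.3  3. ]
lifted 21.7 w 0.0555 p [0.622  0.0809 0.1735] f [-0.3  0.5 -3. ]
down True 24.5 w 0.0558 p [ 0.5012 -0.3084  0.0498] f [-0.1 -0.3  4. ]
up 26.3 w 0.0878 p [ 0.5001 -0.3079  0.2188] f [-0.3 -0.1 -0. ]
top [ 0.5885 -0.3134  0.0984] [ 21  33 208]
top [ 0.4998 -0.3065  0.0982] [212 211 208]
top [ 0.4109 -0.3     0.0987] [  9 191 207]
scene [ 0.4134 -0.2993  0.097 ] [ 44 173 206]
scene [ 0.5027 -0.3059  0.0969] [209 208 212]
scene [ 0.592 -0.313  0.097] [ 41  49 204]
```

View pics/o1.png

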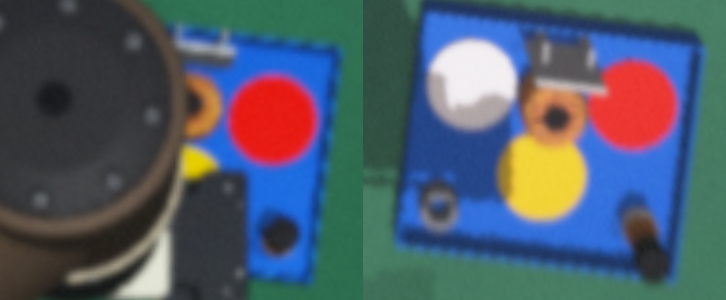

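View pics/scene1.png

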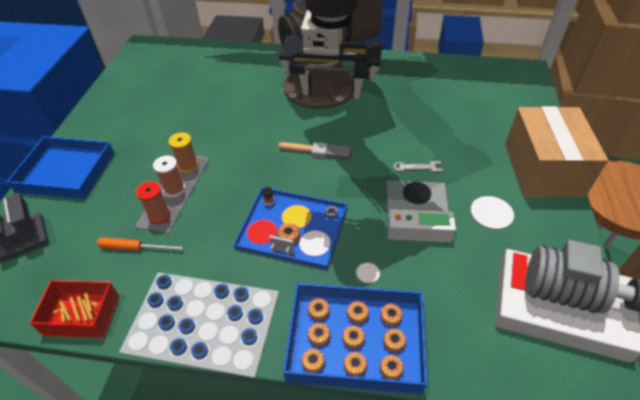

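The ortho view shows the discs free, the coil at about (555,118) in the right half and the arm hiding the left half. All three reels stand on the mat. I'll clear the top view and measure the coil and discs.

Run:
```python
from h import *
arm.reach([.4,-.3,.3],q(0)); arm.move_joints([-1.039,.359,.012,0,-1.224,-.288])
for n in("top","scene"):
    p,d=arm.get_image(n); cv2.imwrite(f"pics/{n}2.png",p)
    for z,lab in((.005,"disc"),(.029,"coil")):
        o=ortho(n,p,z,.46,.7,-.12,.17); H,S,V=cv2.split(cv2.cvtColor(o,cv2.COLOR_BGR2HSV))
        M=dict(red=((H<6)|(H>174))&(S>180),yellow=(H>22)&(H<34)&(S>150),white=(S<60)&(V>120)) if lab=="disc" else dict(coil=(H>6)&(H<20)&(S>90))
        for k_,m in M.items():
            k,l,st,c=cv2.connectedComponentsWithStats(m.astype(np.uint8)); i=1+st[1:,4].argmax()
            cn=max(cv2.findContours((l==i).astype(np.uint8),0,2)[0],key=len); (a,b),r=cv2.minEnclosingCircle(cn)
            print(n,k_,"cen",.7-.0005*c[i][1],.17-.0005*c[i][0],"circ",.7-.0005*b,.17-.0005*a,r*.0005)
ims=[ortho(n,cv2.imread(f"pics/{n}2.png"),.029,.50,.7,-.12,.17,.0008) for n in("top","scene")]
cv2.imwrite("pics/o2.png",np.hstack(ims)); print(HOME); say("")
```

```text
top red cen 0.6070940553133924 -0.048940515556891606 circ 0.6071878509521484 -0.04891949462890624 0.032832302093505863
top yellow cen 0.5502608493932905 0.025064775160599573 circ 0.5503422088623047 0.0247357177734375 0.03392332077026367
top white cen 0.6239104289847779 0.08116410869291736 circ 0.6249429626464843 0.07656065368652344 0.040595523834228514
top coil cen 0.6118783232628399 0.019401586102719026 circ 0.611870361328125 0.01948930358886719 0.024555673599243166
scene red cen 0.6061469708588957 -0.05064148773006136 circ 0.6068355255126953 -0.04899586486816407 0.03350634384155274
scene yellow cen 0.5474154347480528 0.025122754728977903 circ 0.549141128540039 0.02471138000488282 0.033519859313964846
scene white cen 0.6234001432066352 0.08108449191479207 circ 0.6231920928955078 0.07930511474609377 0.038333843231201176
scene coil cen 0.6167174169741697 0.0212208856088561 circ 0.61625 0.02150000000000002 0.03281106185913086
{'white': array([0.62531715, 0.08263957]), 'red': array([ 0.60877317, -0.04831957]), 'yellow': array([0.55156559, 0.025432  ])}
 31.1 w 0.0872 p [ 0.1642 -0.6547  0.227 ] f [ 0.  -0.1 -0.7]
```

View pics/o2.png

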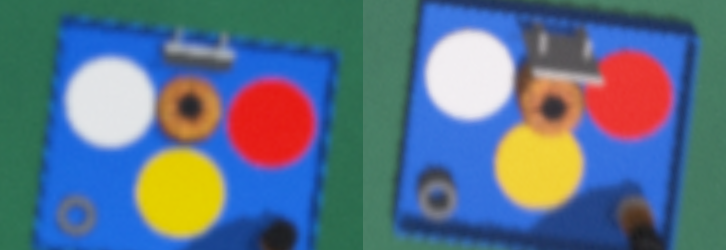

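Discs are clear in both views. The coil's black centre is at (190,106) in the left half and (553,107) in the right, both giving about (0.6145, 0.018).

Run:
```python
from h import *
c=(.6145,.018)
arm.reach([.45,-.1,.25],q(0))
pick(c,TY,.009,.14)
place((.4455,.315),4.2,.026,.14,.2)
arm.reach([.4,-.3,.3],q(0)); arm.move_joints([-1.039,.359,.012,0,-1.224,-.288])
for n in("top","scene"):
    p,d=arm.get_image(n); cv2.imwrite(f"pics/{n}3.png",p)
ims=[ortho(n,cv2.imread(f"pics/{n}3.png"),z,.38,.51,.25,.38,.0005) for z in(.02,.046) for n in("top","scene")]
cv2.imwrite("pics/o3.png",np.vstack([np.hstack(ims[:2]),np.hstack(ims[2:])])); say("")
```

```text
gripped 35.9 w 0.0535 p [0.6145 0.018  0.0091] f [-0.2 -0.3  1.9]
lifted 36.7 w 0.0531 p [0.6135 0.0179 0.1387] f [-0.3  0.3 -1.3]
down True 39.3 w 0.0538 p [0.4457 0.3153 0.0256] f [ 0.9 -0.3  2.4]
up 41.1 w 0.0876 p [0.4449 0.3145 0.1989] f [-0.   0.1 -0.4]
 45.0 w 0.0879 p [ 0.1641 -0.6547  0.227 ] f [-0.1 -0.4 -0.6]
```

View pics/o3.png

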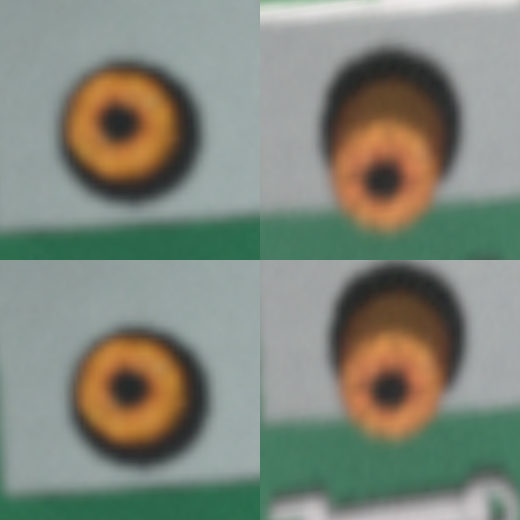

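View pics/scene3.png

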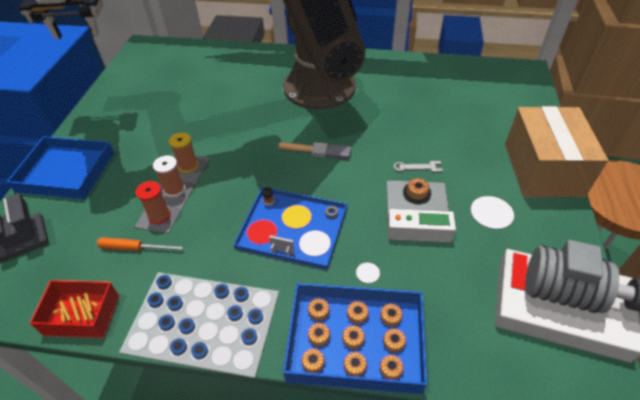

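The coil sits concentric on the nest: about (129,127) against (130,131) in the left column, or roughly 2 mm off. The reels are still on the mat, so I'll return them now.

Run:
```python
from h import *
T=dict(white=(.6243,.0815),yellow=(.5505,.025),red=(.6075,-.0487))
arm.reach([.4,-.2,.3],q(0))
for k in("white","yellow","red"):
    pick(SLOT[k],MY,.050,.18); place(T[k],TY,.052,.18)
arm.reach([.4,-.3,.3],q(0)); arm.move_joints([-1.039,.359,.012,0,-1.224,-.288])
for n in("top","scene"):
    p,d=arm.get_image(n); cv2.imwrite(f"pics/{n}4.png",p)
    P=cloud(n,d); m=((P[...,0]>.45)&(P[...,0]<.7)&(abs(P[...,1])<.15)&(P[...,2]>.085)&(P[...,2]<.11)).astype(np.uint8)
    k,l,st,c=cv2.connectedComponentsWithStats(m)
    for i in range(1,k):
        if st[i,4]>60: print(n,np.round(P[l==i].mean(0),4),p[l==i].mean(0).astype(int))
ims=[ortho(n,cv2.imread(f"pics/{n}4.png"),.005,.48,.7,-.12,.17,.0008) for n in("top","scene")]
cv2.imwrite("pics/o4.png",np.hstack(ims)); say("")
```

```text
gripped 49.4 w 0.0555 p [ 0.5009 -0.3082  0.0501] f [-0.7 -0.5  2.1]
lifted 50.1 w 0.0557 p [ 0.4998 -0.3077  0.1785] f [ 0.4  0.2 -2.3]
down True 53.0 w 0.0557 p [0.6247 0.0816 0.0518] f [-0.8 -0.8  4.2]
up 54.6 w 0.0879 p [0.6235 0.0814 0.1788] f [-0.4  0.5  0.4]
gripped 57.8 w 0.0553 p [ 0.4111 -0.3017  0.0502] f [-0.4  0.3  2.8]
lifted 58.6 w 0.0552 p [ 0.4101 -0.3011  0.1786] f [ 0.4  0.6 -3.8]
down True 61.3 w 0.0555 p [0.5508 0.0252 0.0519] f [-0.2 -0.2  1.7]
up 62.9 w 0.0877 p [0.5497 0.0249 0.1789] f [ 0.5  0.4 -2.1]
gripped 65.8 w 0.056 p [ 0.5906 -0.3149  0.0502] f [-0.7  0.1  2.1]
lifted 66.6 w 0.0554 p [ 0.5895 -0.3142  0.1782] f [-0.5  0.6 -3.9]
down True 69.0 w 0.0556 p [ 0.6079 -0.0486  0.0518] f [-0.7 -0.2  4.1]
up 70.6 w 0.0877 p [ 0.6067 -0.0487  0.1788] f [ 0.1 -0.6 -0.6]
top [0.6224 0.0824 0.1005] [212 208 206]
top [ 0.6057 -0.0474  0.1004] [ 32  31 211]
top [0.5488 0.0264 0.1008] [ 10 188 209]
scene [0.554  0.027  0.0985] [ 48 172 205]
scene [ 0.6103 -0.0467  0.0986] [ 44  49 202]
scene [0.6271 0.0827 0.0987] [210 206 211]
 73.6 w 0.0876 p [ 0.1642 -0.6547  0.227 ] f [-0.7 -0.1  0.5]
```

View pics/o4.png

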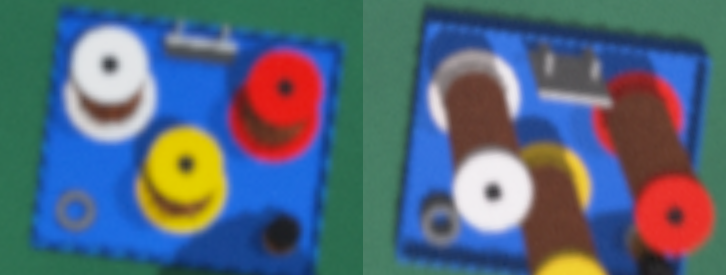

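View pics/scene4.png

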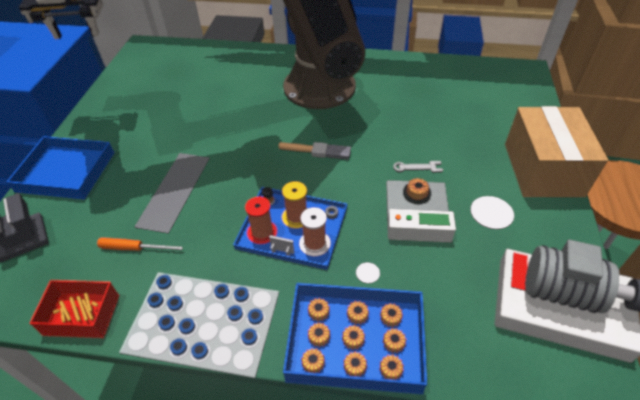

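All three reels stand on their own discs (white at (314,217), yellow at (294,190), red at (258,206) in the scene picture), within about 2 mm of centre, and the coil is still on the nest.

```bash
python3 -c "
from cell import arm
print(arm.finish_job())"
```

```text
the job is handed in; nothing more can be done
None
```

The job is handed in at about 74 s of the 134 s: the coil lies flat on the tester's nest, and each reel stands upright on its own disc, all within about 2 mm of centre by the camera; no verdict came back.

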